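# Clamp the bracket and hold the plunger probe on its marked pad

## Robot

A 7-joint arm with a two-finger parallel gripper is mounted at the origin on the work surface. World frame = base frame: x ahead of the robot, y to its left, z up, the work surface at z = 0. Lengths are in mm, angles in rad, forces in N, time in s.
With the tool pointing down it reaches from about 400 to 850 mm from the base axis. Payload 10.4 kg.
Tool frame: the origin (TCP) lies between the finger pads, 19 mm behind the fingertips; this is the grasp point; z points along the fingers, y is the line along which they close (so a half turn about z gives the same grasp; the last joint's range is limited). The gripper opens to 87 mm and grips with 3 to 60 N. Pads are 19 mm wide; open, the fingers measure 117 mm over their backs; the gripper's body (75 mm by 190 mm) begins 51 mm behind the grasp point.
Start: joints at [-1.139, 0.332, -0.065, 1.46, 0.022, 1.35, -0.088], TCP at [274.542, 561.495, 241.276] pointing down, gripper open.
Joint ranges: [-2.6, 2.6], [-0.5, 2.12], [-1.47, 1.34], [0.16, 2.42], [-1.27, 4.41], [0.06, 2.06], [-2.6, 2.6]. Speed limits (rad/s): [2.22, 2.22, 2.79, 2.79, 3.14, 3.14, 3.14].

## Interface

Orientations are given as a unit quaternion [w, x, y, z].
In Python, from cell import r gives the robot as it stands. The module is installed in compiled form; this text tells all that it offers.
- The arm moves only by the tool servo_tool, never from a script. Its argument "plan" is a list of rows, each an object with "offset": the shift along the tool's x, y, z normalised to -1 to 1, where 1 is 0.02 m, a list of three; "angular": the turn, a rotation vector about the tool's x, y, z normalised to -1 to 1, where 1 is 0.08 rad, a list of three; "jaw": the opening, from -1 (shut) to 1 (fully open). A call has 1 to 12 rows; each row shifts and turns the commanded pose from where the row before left it, along the tool's axes as they then stand; what a row does not reach is not made up. A row lasts 1/12 s, in which the tool goes at most 41.7 mm and 7.16 degrees, less where a joint would pass 70% of its speed; a pose out of reach is approached as far as the arm can. A call with a number of a shift or a turn outside -1 to 1 is refused whole. A call with a gripper value outside its range is refused whole. The fingers move at their own pace and stop on an object; "grip_force" is the grip in N (left out, the last holds). Time passes only in rows, so rows that do not move let the fingers close. It gives the time, the measured TCP pose, the force, the opening and the grip force at its end, in the units of the state.
- r.sense(): the state, without advancing time (a new reading comes with each control period).
- r.read_camera(name): name is "scene" or "top" or "wrist"; returns the picture (480x640x3 uint8, red, green, blue); there is no depth.
- r.camera_params(name): a dict with "fx", "fy", "cx", "cy" (pixels), "rvec" (rotation vector, rad) and "tvec" (3), from world to camera coordinates, as OpenCV has them; the wrist camera has in their place "hand_eye" (4x4, takes a point from camera to tool coordinates, whose origin is the TCP and whose axes are the flange's). Camera axes: x right, y down, z forward; pixel columns grow to the right and rows downward; lengths in mm; the calibration is good to about 2 mm. A picture is of the moment at which its call begins: read the wrist's pose just before it. camera_params takes no time and is no camera call.
- r.job_done(): hands the job in; it is judged then, once.
The state is a dict: "time_s": time; "joint_positions": joint angles; "joint_velocities": joint speeds; "effort": joint torques, N m; "tool_pos": TCP position; "ee_rot": TCP orientation; "wrist_force": force on the tool from outside, world axes, zero at the start; "moment": the same for the moment, N m; "grip_width": finger opening in mm; "finger_force": force on a finger pad.
Only numpy, scipy, OpenCV 4.12 (cv2) and the standard library are available. Lean on these libraries where they do the work, as an engineer would, in place of code of your own. Each camera call takes 0.05 s, during which the arm holds its last target. There are 200 camera calls.

## Task

Take the spring clamp off its storage rail and clip it over the top edge of the fixture's fence and the bracket's upright tab together, so that it pinches the two, and let it go. Then take the plunger probe from its stand and hold its tip inside the ring marked on the bracket's sloped pad, square to that sloped face, pressed lightly so that the sprung plunger is pushed about half way in. Finish while still holding it there, do not push hard, and leave the other things on the bench where they are.

Things in the scene. Friction and masses are not known exactly. Their poses are not given: they have to be found in the camera images.
- fixture: Fixed aluminium plate 130 (x) x 220 (y) x 15 mm high. Origin: centre of its underside, on the bench; z up. Near its +x edge, on its +y half, stands the fence: an upright steel plate 5 mm thick in x, 70 mm long in y, its top 60 mm above the bench (a rib up to 25 mm above the bench runs along the fence's +x foot).
- fence_top (a point): Middle of the top edge of the fence, 60 mm above the bench; axes parallel to the fixture's (x across the fence's 5 mm thickness, y along it).
- bracket: Loose steel bracket, 0.6 kg, on the fixture, axes parallel to it. Base 90 (x) x 170 (y) x 8 mm; origin: centre of underside, 15 mm above the bench. At its +x edge, +y half, an upright tab 5 mm thick in x, 60 mm long in y, 45 mm high from the underside, level with the fence's top and against the fence's -x side (gap up to 1.5 mm at the start). On its -y half is the sloped pad.
- tab_top (a point): Middle of the top edge of the bracket's tab (60 mm above the bench); axes parallel to the bracket's. Fence and tab together make an edge about 10 mm thick (up to 11.5 mm).
- pad: The sloped pad of the bracket, a steel face 50 x 46 mm with a dark ring of 16 mm diameter marked in its middle. Origin: centre of the ring, on the face, about 49 mm above the bench. z is the outward normal of the face, tilted 20 degrees from vertical towards the bracket's -x; y is horizontal, parallel to the bracket's y.
- rack: Fixed storage rail: grey foot 80 (x) x 100 (y) x 12 mm with an upright aluminium strip 10 mm thick in x, 70 mm long in y, top 75 mm above the bench. Origin: centre of its underside. At the start the clamp sits clipped on the strip.
- clamp: Loose spring clamp like a big clothes-peg, 80 g, 22 mm wide (y): black handles on top, 8 mm rubber jaw rollers below. x: pinching direction (either way round is equal); z up. Origin: midway between the rollers when it pinches a 10 mm edge; on the rail 57 mm above the bench, 18 mm below the strip's top. The frame rides on the +x arm, so it leans up to 0.26 rad when squeezed.
- clamp_pivot (a point): The clamp's pivot, 36.5 mm above its origin. Handle tops are 43 mm above it. Pinching 10 mm, the handles flare to 52 mm over their tops; squeezed fully they are parallel, 28 mm over their outer faces, jaws 28 mm apart, rollers 33 mm below the pivot. Squeeze along x from above, TCP about 35 mm above the pivot: 16 N a side opens it to its stop, use 40 N; it is then held symmetrically.
- clamp_arm (a joint): Opening angle of the clamp in rad: 0 when pinching a 10 mm edge, 0.52 fully squeezed open, -0.28 shut on nothing. A spring closes it, pinching a 10 mm edge with about 7.5 N.
- stand: Fixed grey block 70 x 70 x 62 mm high with an upright round hole, 23 mm wide, in its middle. Origin: centre of its underside. At the start the probe stands in the hole, its collar resting on the block's top.
- probe: Loose pen-shaped probe, 0.13 kg, barrel 18 mm diameter. Origin: centre of the nose's end, 22 mm above the bench in the stand; z up along the barrel. Nose cone 0 to 16 mm, collar 28 mm wide from 40 to 46 mm, plain barrel to grip from 46 to 112 mm, end at 124 mm. Grip from above about 85 mm above the origin (tip 101 mm below the TCP) with about 60 N; lift 60 mm or more to clear the stand.
- probe_tip (a point): The end of the plunger, a ball tip of 6 mm diameter; 16 mm below the probe's origin when not pressed.
- plunger (a joint): How far the plunger is pushed in, in m: 0 free, 0.010 fully in. Its spring gives 1 N at the start of the travel, 3.5 N half way, 6 N at the end.
- bearing: Bystander: loose steel bearing ring, 44 mm across, 16 mm high, lying on the bench. Origin: centre of underside.
- vee_block: Bystander: loose dark steel vee block 35 x 50 x 36 mm. Origin: centre of underside.
- spray_bottle: Bystander: loose yellow plastic bottle, 88 mm across, 185 mm high. Origin: centre of underside.
Mind the look-alikes: they are no part of the job. There is more than one size of the probe; the job needs the smaller. What is shaped like the clamp but orange is not meant.

How it is judged:
By the outcome, as a careful person would: the job done as asked, in the order asked, and still so for the second after the job is handed in, while the arm keeps its last pose, push and grip.
It also fails if it takes over 51 s, if anything falls off the work surface, if the arm or the gripper's body presses on something with over 40 N, if the wrist force passes 120 N, or if a joint passes its speed limit or range.

## Working session

There is one attempt and no reset: what is moved stays moved. The work goes in short steps, Python scripts to look and compute and a tool call to move; the robot and the scene stay as the last step left them, time stands still between calls to the robot, and variables do not carry over. Pictures are saved under pics/ and viewed, at most 10 in all, crops included, and the job is handed in when it is done.

Besides the shell and the picture viewer there is one more tool, called after "Emit:" as a command line: name --argument value ..., lists and objects as JSON in quotes. servo_tool: Moves the arm, as the interface text tells. Its arguments: {"type":"object","properties":{"plan":{"type":"array"},"grip_force":{"type":"number"}},"required":["plan"]}

```bash
mkdir -p pics; python3 - <<'E'
from cell import r
import cv2,json
s=r.sense();print({k:s[k] for k in('time_s','tool_pos','ee_rot','grip_width','wrist_force')})
for n in('scene','top','wrist'):
    cv2.imwrite(f'pics/{n}0.png',r.read_camera(n)[:,:,::-1]);print(n,r.camera_params(n))
E
```

```text
{'time_s': 0.0, 'tool_pos': array([274.37120453, 561.1585146 , 240.44144628]), 'ee_rot': array([-1.46684200e-04,  2.25428389e-01,  9.74259482e-01, -6.93744990e-04]), 'grip_width': 86.96210088262778, 'wrist_force': array([ 0.24241653,  0.18754471, -0.00777753])}
scene {'fx': 473.99833079275606, 'fy': 473.99833079275606, 'cx': 318.1720815083233, 'cy': 243.53241092100632, 'rvec': array([ 1.14843949,  2.46190127, -0.84855116]), 'tvec': array([ 311.44642898, -271.96451691, 1302.34172447])}
top {'fx': 498.1694610349407, 'fy': 498.1694610349407, 'cx': 335.21295296397136, 'cy': 247.40572269861343, 'rvec': array([ 2.11518299, -2.13390947,  0.19181163]), 'tvec': array([ 15.15348783, 518.36981635, 973.69076065])}
wrist {'fx': 421.6879114952719, 'fy': 421.6879114952719, 'cx': 315.2406291631686, 'cy': 241.46653107764772, 'hand_eye': array([[-1.50794291e-05, -9.65364200e-01, -2.60906038e-01,
         7.10901546e+01],
       [ 9.99999882e-01, -1.41307831e-04,  4.65049008e-04,
        -6.04384991e-01],
       [-4.85809730e-04, -2.60906000e-01,  9.65364088e-01,
        -1.42900947e+02],
       [ 0.00000000e+00,  0.00000000e+00,  0.00000000e+00,
         1.00000000e+00]])}
```

View pics/top0.png

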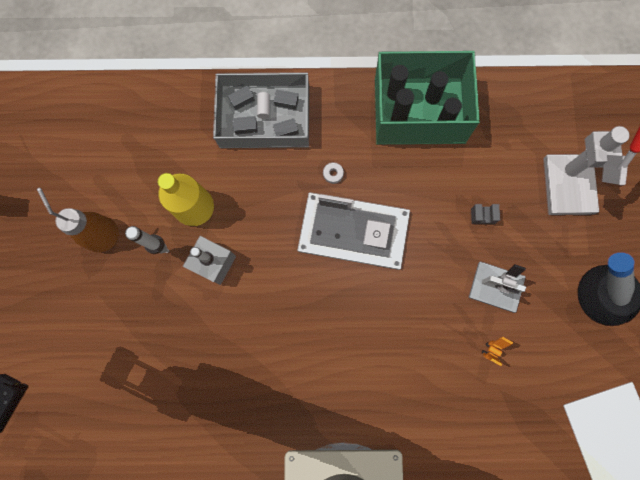

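View pics/scene0.png

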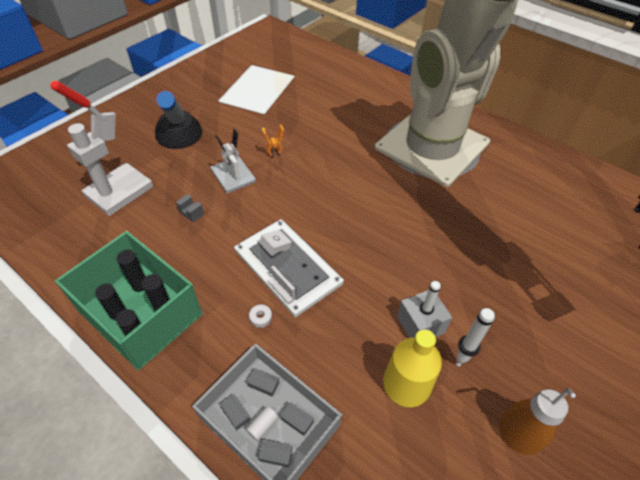

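The top view shows the fixture at (355,230), the clamp on its rail at (500,285), and the probe in its stand at (205,257).

The candidates are:
- **Clamp:** dark/grey clamp on the rail at (505,280), or the orange one at (497,350). I choose the one on the rail.
- **Probe:** the one in the grey block at (205,257), or the larger one free-standing at (150,240). I choose the one in the block.

Next I check both in close crops and measure.

```bash
cat >h.py <<'E'
import numpy as np,cv2
from scipy.spatial.transform import Rotation as R
from cell import r
def cam(n,s=None):
    p=r.camera_params(n);K=np.array([[p['fx'],0,p['cx']],[0,p['fy'],p['cy']],[0,0,1]])
    if n!='wrist': M=R.from_rotvec(p['rvec']).as_matrix();return K,M,np.array(p['tvec'])
    q=np.array(s['ee_rot']);T=np.eye(4);T[:3,:3]=R.from_quat(q[[1,2,3,0]]).as_matrix();T[:3,3]=s['tool_pos']
    C=np.linalg.inv(T@p['hand_eye']);return K,C[:3,:3],C[:3,3]
def onplane(c,uv,z):
    K,M,t=c;o=-M.T@t;d=(M.T@np.linalg.inv(K)@np.c_[np.atleast_2d(uv),np.ones(len(np.atleast_2d(uv)))].T).T
    return o+d*((z-o[2])/d[:,2])[:,None]
def proj(c,P):
    K,M,t=c;q=(K@(M@np.atleast_2d(P).T+t[:,None])).T;return q[:,:2]/q[:,2:]
def tri(c1,u1,c2,u2):
    P=[K@np.c_[M,t] for K,M,t in(c1,c2)]
    X=cv2.triangulatePoints(P[0],P[1],np.float64(u1).reshape(2,1),np.float64(u2).reshape(2,1));return (X[:3]/X[3]).ravel()
def pose():
    s=r.sense();q=np.array(s['ee_rot']);return s,R.from_quat(q[[1,2,3,0]]),np.array(s['tool_pos'])
E
python3 - <<'E'
from h import *
t=cv2.imread('pics/top0.png');s=cv2.imread('pics/scene0.png');c=cam('top')
g=cv2.cvtColor(t,cv2.COLOR_BGR2HSV)
def rect(x0,y0,x1,y1,z,lo):
    m=((g[...,1]<60)&(g[...,2]>lo)).astype('uint8');k=np.zeros_like(m);k[y0:y1,x0:x1]=m[y0:y1,x0:x1]
    k=cv2.morphologyEx(k,cv2.MORPH_CLOSE,np.ones((5,5)))
    cs,_=cv2.findContours(k,0,2);cc=max(cs,key=cv2.contourArea);b=cv2.boxPoints(cv2.minAreaRect(cc))
    P=onplane(c,b,z);print(b.round(1).tolist());print(P[:,:2].round(1).tolist(),'ctr',P.mean(0).round(1),'sides',np.linalg.norm(P[1]-P[0]).round(1),np.linalg.norm(P[2]-P[1]).round(1),[float(np.degrees(np.arctan2(*(P[i+1]-P[i])[[1,0]])).round(1)) for i in(0,1)])
rect(290,185,418,275,15,150);rect(462,255,532,318,12,100);rect(178,232,240,290,62,90)
def up(im,x,y,w,h,f): return cv2.resize(im[y:y+h,x:x+w],None,fx=f,fy=f,interpolation=2)
a=np.hstack([up(t,460,250,80,60,5),up(t,120,210,130,97,400/130)[:298]]) if 0 else np.hstack([up(t,460,250,80,60,5),up(t,140,215,100,75,4)])
b=np.hstack([up(s,200,120,100,75,4),up(s,390,270,120,90,400/120)])
cv2.imwrite('pics/m1.png',np.vstack([a,b]))
E
```

```text
[[296.70001220703125, 250.5], [307.20001220703125, 191.10000610351562], [410.3999938964844, 209.3000030517578], [400.0, 268.6000061035156]]
[[518.7, 92.0], [648.7, 70.2], [606.3, -151.4], [478.0, -125.0]] ctr [562.9 -28.5  15. ] sides 131.9 225.7 [-9.5, -100.8]
[[467.0, 296.70001220703125], [478.79998779296875, 260.5], [528.7000122070312, 276.70001220703125], [516.9000244140625, 312.8999938964844]]
[[418.1, -263.0], [494.2, -292.1], [458.9, -394.5], [383.7, -364.1]] ctr [ 438.7 -328.4   12. ] sides 81.5 108.3 [-21.0, -109.0]
[[182.0, 266.0], [197.8000030517578, 234.39999389648438], [230.1999969482422, 250.60000610351562], [214.39999389648438, 282.20001220703125]]
[[480.6, 318.6], [545.2, 289.5], [511.2, 222.7], [447.4, 252.3]] ctr [496.1 270.8  62. ] sides 70.8 75.0 [-24.2, -117.0]
```

View pics/m1.png

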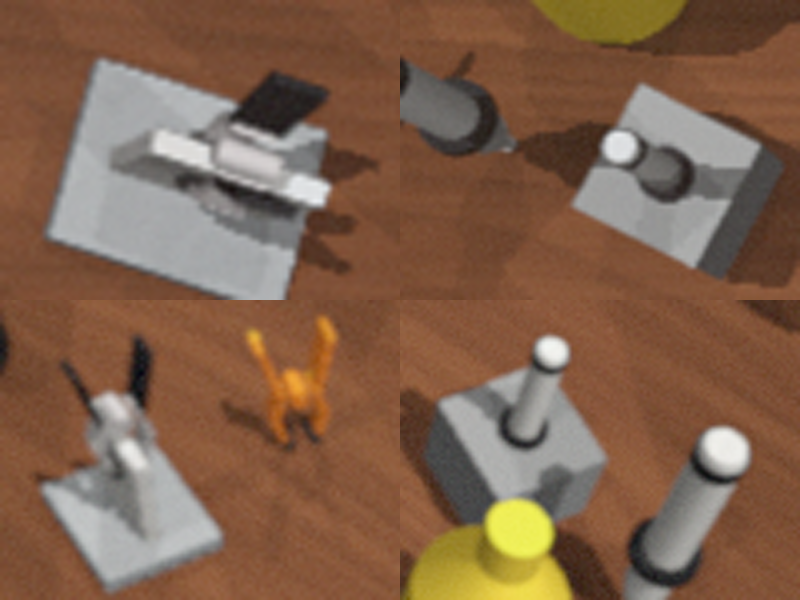

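The crops confirm the choice: the grey/black clamp sits on the strip and the slim probe is in the block. The orange clamp stands apart and the bigger probe is to the left. Next I compute the coarse points and the height of the big probe so I can move safely.

```bash
python3 - <<'E'
from h import *
t,s=cam('top'),cam('scene')
print('bigtop',tri(t,(134,234),s,(486,315)).round())
print('smalltop',tri(t,(140+220/4,215+148/4),s,(390+150/3.33,270+52/3.33)).round())
print('bottle',tri(t,(166,182),s,(425,338)).round())
print('pivot top',onplane(t,(509.5,281.5),97),'blackhandle',onplane(t,(516,270),136))
print('strip ends',onplane(t,[(491,279.5),(525,288.5)],75))
print('TCP->top', proj(t,r.sense()['tool_pos']))
E
```

```text
bigtop [521. 372. 180.]
smalltop [495. 273. 139.]
bottle [618. 319. 179.]
pivot top [[ 439.63829752 -323.94306128   97.        ]] blackhandle [[ 456.54296474 -323.90913295  136.        ]]
strip ends [[ 446.3698114  -295.52752622   75.        ]
 [ 428.04715235 -360.98112144   75.        ]]
TCP->top [[-12.04908295 380.06445873]]
```

Emit:
servo_tool --plan '[{"offset":[0,0,-1],"angular":[0,0,0],"jaw":1},{"offset":[0,0,-1],"angular":[0,0,0],"jaw":1},{"offset":[-0.96,-0.48,0],"angular":[0,0,0],"jaw":1},{"offset":[-0.96,-0.48,0],"angular":[0,0,0],"jaw":1}]'

```text
time_s: 0.48
tool_pos: [299.9, 528.1, 282.1]
ee_rot: [-0.0, 0.224, 0.975, 0.001]
wrist_force: [0.2, -0.2, 0.3]
grip_width: 87.0
finger_force: 0.0
```

Emit:
servo_tool --plan '[{"offset":[-0.96,-0.48,0],"angular":[0,0,0],"jaw":1},{"offset":[-0.96,-0.48,0],"angular":[0,0,0],"jaw":1},{"offset":[-0.96,-0.48,0],"angular":[0,0,0],"jaw":1},{"offset":[-0.96,-0.48,0],"angular":[0,0,0],"jaw":1},{"offset":[-0.96,-0.48,0],"angular":[0,0,0],"jaw":1},{"offset":[-0.96,-0.48,0],"angular":[0,0,0],"jaw":1},{"offset":[-0.96,-0.48,0],"angular":[0,0,0],"jaw":1},{"offset":[-0.96,-0.48,0],"angular":[0,0,0],"jaw":1},{"offset":[-0.96,-0.48,0],"angular":[0,0,0],"jaw":1},{"offset":[-0.96,-0.48,0],"angular":[0,0,0],"jaw":1},{"offset":[-0.96,-0.48,0],"angular":[0,0,0],"jaw":1},{"offset":[-0.96,-0.48,0],"angular":[0,0,0],"jaw":1}]'

```text
time_s: 1.48
tool_pos: [457.4, 321.7, 281.0]
ee_rot: [-0.0, 0.225, 0.974, -0.0]
wrist_force: [-0.2, 0.6, 1.0]
grip_width: 86.6
finger_force: 0.0
```

Emit:
servo_tool --plan '[{"offset":[-0.96,-0.48,0],"angular":[0,0,0],"jaw":1},{"offset":[0,0,0],"angular":[0,0,0],"jaw":1}]'

```text
time_s: 1.65
tool_pos: [472.9, 301.2, 281.1]
ee_rot: [0.001, 0.228, 0.974, -0.001]
wrist_force: [-0.4, -0.7, 0.2]
grip_width: 87.1
finger_force: 0.0
```

```bash
cat >snap.py <<'E'
import sys,pickle
from h import *
n=sys.argv[1];s=r.sense();im=r.read_camera('wrist')[:,:,::-1]
cv2.imwrite(f'pics/{n}.png',im);pickle.dump({k:s[k] for k in('tool_pos','ee_rot')},open(f'pics/{n}.pkl','wb'))
print(s['time_s'],s['tool_pos'],s['joint_positions'].round(2) if hasattr(s['joint_positions'],'round') else s['joint_positions'])
E
python3 snap.py w_stand
```

```text
1.65 [472.86854618 301.15088879 281.14509401] [-0.77  0.17  0.14  1.58 -0.02  1.39  0.48]
```

Emit:
servo_tool --plan '[{"offset":[0.26,-0.96,0],"angular":[0,0,1],"jaw":1},{"offset":[0.26,-0.96,0],"angular":[0,0,1],"jaw":1},{"offset":[0.2,-0.96,0],"angular":[0,0,1],"jaw":1},{"offset":[0.1,-0.98,0],"angular":[0,0,1],"jaw":1},{"offset":[0,-1,0],"angular":[0,0,1],"jaw":1},{"offset":[-0.1,-1,0],"angular":[0,0,1],"jaw":1}]'

```text
time_s: 2.2
tool_pos: [385.1, 220.9, 281.0]
ee_rot: [-0.0, 0.452, 0.892, -0.0]
wrist_force: [-0.7, 0.7, -0.0]
grip_width: 86.8
finger_force: 0.0
```

```bash
cat >plan.py <<'E'
# prints straight-line rows (rounded) to x y z with tool-down yaw (angle of tool y, deg)
import sys
from h import *
def rows(p,Q,tp,TQ,n=None,jaw=1):
    w=(Q.inv()*TQ).as_rotvec();d=np.array(tp)-p
    n=n or int(np.ceil(max(np.linalg.norm(d)/19.5,np.linalg.norm(w)/.08,1)))
    print(n,'rows')
    for i in range(n):
        o=Q.inv().apply((np.array(tp)-p)/(n-i))/20;a=((Q.inv()*TQ).as_rotvec()/(n-i))/.08
        o=o.round(2);a=a.round(2)+0
        print('{"offset":%s,"angular":%s,"jaw":%g},'%(o.tolist(),a.tolist(),jaw))
        p=p+Q.apply(o*20);Q=Q*R.from_rotvec(a*.08)
def down(yaw):
    a=np.radians(yaw);y=np.array([np.cos(a),np.sin(a),0]);z=np.array([0,0,-1.]);return R.from_matrix(np.c_[np.cross(y,z),y,z])
if __name__=='__main__':
    s,Q,p=pose();a=[float(v) for v in sys.argv[1:]];print(p.round(1),np.degrees(np.arctan2(*Q.as_matrix()[[1,0],1])).round(1))
    rows(p,Q,a[:3],down(a[3]),jaw=a[4] if len(a)>4 else 1)
E
python3 plan.py 540 -25 280 -10.5
```

```text
[385.1 220.9 281. ] 36.3
15 rows
{"offset":[-0.97, -0.07, 0.0],"angular":[0.0, 0.0, 0.68],"jaw":1},
{"offset":[-0.97, -0.02, 0.0],"angular":[0.0, 0.0, 0.68],"jaw":1},
{"offset":[-0.97, 0.04, 0.0],"angular":[0.0, 0.0, 0.68],"jaw":1},
{"offset":[-0.96, 0.09, 0.0],"angular":[0.0, 0.0, 0.68],"jaw":1},
{"offset":[-0.96, 0.14, 0.0],"angular":[0.0, 0.0, 0.68],"jaw":1},
{"offset":[-0.95, 0.19, 0.0],"angular":[0.0, 0.0, 0.68],"jaw":1},
{"offset":[-0.94, 0.24, 0.01],"angular":[0.0, 0.0, 0.68],"jaw":1},
{"offset":[-0.92, 0.3, 0.0],"angular":[0.0, 0.0, 0.68],"jaw":1},
{"offset":[-0.9, 0.34, 0.01],"angular":[0.0, 0.0, 0.68],"jaw":1},
{"offset":[-0.88, 0.39, 0.0],"angular":[0.0, 0.0, 0.68],"jaw":1},
{"offset":[-0.86, 0.44, 0.01],"angular":[0.0, 0.0, 0.68],"jaw":1},
{"offset":[-0.84, 0.49, 0.0],"angular":[0.0, 0.0, 0.68],"jaw":1},
{"offset":[-0.81, 0.53, 0.01],"angular":[0.0, 0.0, 0.68],"jaw":1},
{"offset":[-0.78, 0.58, 0.0],"angular":[0.0, 0.0, 0.69],"jaw":1},
{"offset":[-0.75, 0.62, 0.01],"angular":[0.0, 0.0, 0.68],"jaw":1},
```

View pics/w_stand.png

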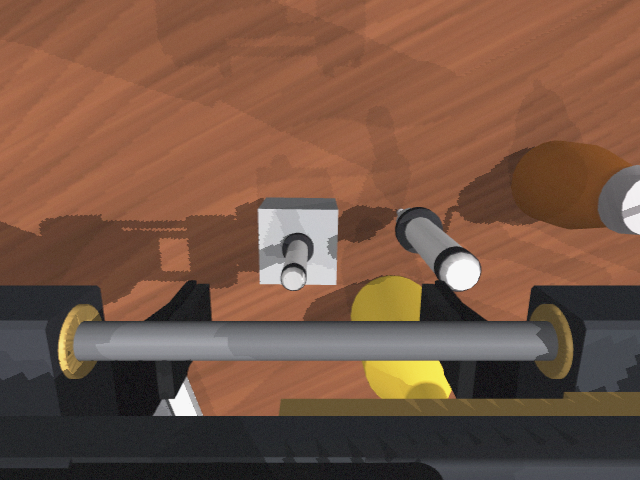

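The wrist view shows the stand top at about (298,246) and its probe's end at (293,277). The big probe is at (460,270) and the bottle at (400,320). The gripper hides rows below 320, so targets must lie on the tool's +x side. I go above the fixture accordingly.

```bash
python3 plan.py 565 -85 320 -10.5; python3 - <<'E'
from h import *
import pickle
c=cam('wrist',pickle.load(open('pics/w_stand.pkl','rb')))
P=onplane(c,[(259,209),(337,209),(337,284),(259,284)],62);print(P.round(1),P.mean(0).round(1))
print('probe top',onplane(c,(293,276),146),'collar',onplane(c,(297,246),68))
E
```

```text
[385.1 220.9 281. ] 36.3
19 rows
{"offset":[-0.93, -0.1, -0.1],"angular":[0.0, 0.0, 0.54],"jaw":1},
{"offset":[-0.93, -0.05, -0.1],"angular":[0.0, 0.0, 0.54],"jaw":1},
{"offset":[-0.93, -0.01, -0.1],"angular":[0.0, 0.0, 0.54],"jaw":1},
{"offset":[-0.93, 0.03, -0.1],"angular":[0.0, 0.0, 0.54],"jaw":1},
{"offset":[-0.93, 0.07, -0.1],"angular":[0.0, 0.0, 0.54],"jaw":1},
{"offset":[-0.93, 0.11, -0.1],"angular":[0.0, 0.0, 0.54],"jaw":1},
{"offset":[-0.92, 0.14, -0.1],"angular":[0.0, 0.0, 0.54],"jaw":1},
{"offset":[-0.92, 0.19, -0.1],"angular":[0.0, 0.0, 0.54],"jaw":1},
{"offset":[-0.91, 0.22, -0.1],"angular":[0.0, 0.0, 0.54],"jaw":1},
{"offset":[-0.9, 0.26, -0.11],"angular":[0.0, 0.0, 0.54],"jaw":1},
{"offset":[-0.88, 0.3, -0.1],"angular":[0.0, 0.0, 0.53],"jaw":1},
{"offset":[-0.87, 0.34, -0.11],"angular":[0.0, 0.0, 0.54],"jaw":1},
{"offset":[-0.85, 0.38, -0.1],"angular":[0.0, 0.0, 0.53],"jaw":1},
{"offset":[-0.84, 0.41, -0.11],"angular":[0.0, 0.0, 0.54],"jaw":1},
{"offset":[-0.82, 0.45, -0.1],"angular":[0.0, 0.0, 0.53],"jaw":1},
{"offset":[-0.8, 0.48, -0.11],"angular":[0.0, 0.0, 0.54],"jaw":1},
{"offset":[-0.78, 0.52, -0.1],"angular":[0.0, 0.0, 0.53],"jaw":1},
{"offset":[-0.76, 0.55, -0.11],"angular":[0.0, 0.0, 0.54],"jaw":1},
{"offset":[-0.73, 0.58, -0.1],"angular":[0.0, 0.0, 0.53],"jaw":1},
[[449.  257.6  62. ]
 [479.3 318.5  62. ]
 [542.  288.4  62. ]
 [510.3 224.5  62. ]] [495.2 272.2  62. ]
probe top [[492.14202405 273.66202335 146.        ]] collar [[492.19834917 273.04455395  68.        ]]
```

Emit:
servo_tool --plan '[{"offset":[-0.93,-0.1,-0.1],"angular":[0,0,0.54],"jaw":1},{"offset":[-0.93,-0.05,-0.1],"angular":[0,0,0.54],"jaw":1},{"offset":[-0.93,0,-0.1],"angular":[0,0,0.54],"jaw":1},{"offset":[-0.93,0.03,-0.1],"angular":[0,0,0.54],"jaw":1},{"offset":[-0.93,0.07,-0.1],"angular":[0,0,0.54],"jaw":1},{"offset":[-0.93,0.11,-0.1],"angular":[0,0,0.54],"jaw":1},{"offset":[-0.92,0.15,-0.1],"angular":[0,0,0.54],"jaw":1},{"offset":[-0.92,0.19,-0.1],"angular":[0,0,0.54],"jaw":1},{"offset":[-0.91,0.22,-0.1],"angular":[0,0,0.54],"jaw":1},{"offset":[-0.9,0.26,-0.1],"angular":[0,0,0.54],"jaw":1},{"offset":[-0.88,0.3,-0.1],"angular":[0,0,0.54],"jaw":1},{"offset":[-0.87,0.34,-0.1],"angular":[0,0,0.54],"jaw":1}]'

```text
time_s: 3.2
tool_pos: [501.8, 26.4, 305.4]
ee_rot: [0.0, 0.666, 0.746, 0.0]
wrist_force: [-1.2, -0.0, 0.1]
grip_width: 87.1
finger_force: 0.0
```

Emit:
servo_tool --plan '[{"offset":[-0.85,0.38,-0.1],"angular":[0,0,0.54],"jaw":1},{"offset":[-0.84,0.41,-0.1],"angular":[0,0,0.54],"jaw":1},{"offset":[-0.82,0.45,-0.1],"angular":[0,0,0.54],"jaw":1},{"offset":[-0.8,0.48,-0.1],"angular":[0,0,0.54],"jaw":1},{"offset":[-0.78,0.52,-0.1],"angular":[0,0,0.54],"jaw":1},{"offset":[-0.76,0.55,-0.1],"angular":[0,0,0.54],"jaw":1},{"offset":[-0.73,0.58,-0.1],"angular":[0,0,0.54],"jaw":1},{"offset":[0,0,0],"angular":[0,0,0],"jaw":1}]'

```text
time_s: 3.87
tool_pos: [568.3, -89.2, 319.3]
ee_rot: [0.001, 0.772, 0.636, -0.001]
wrist_force: [-0.4, -0.4, -0.5]
grip_width: 87.3
finger_force: 0.0
```

```bash
python3 snap.py w_fix; python3 plan.py 418 -395 300 -20.5
```

```text
3.8667 [568.26050264 -89.18598971 319.3166471 ] [-0.38  0.2   0.54  1.5  -0.1   1.47 -0.03]
[567.7 -87.3 319.1] -10.9
18 rows
{"offset":[-0.92, -0.25, 0.05],"angular":[0.0, 0.0, 0.12],"jaw":1},
{"offset":[-0.92, -0.24, 0.05],"angular":[0.0, 0.0, 0.12],"jaw":1},
{"offset":[-0.92, -0.23, 0.05],"angular":[0.0, 0.0, 0.12],"jaw":1},
{"offset":[-0.92, -0.22, 0.06],"angular":[0.0, 0.0, 0.12],"jaw":1},
{"offset":[-0.93, -0.21, 0.05],"angular":[0.0, 0.0, 0.12],"jaw":1},
{"offset":[-0.93, -0.2, 0.06],"angular":[0.0, 0.0, 0.12],"jaw":1},
{"offset":[-0.93, -0.19, 0.05],"angular":[0.0, 0.0, 0.12],"jaw":1},
{"offset":[-0.93, -0.19, 0.06],"angular":[0.0, 0.0, 0.11],"jaw":1},
{"offset":[-0.93, -0.18, 0.05],"angular":[0.0, 0.0, 0.12],"jaw":1},
{"offset":[-0.94, -0.17, 0.06],"angular":[0.0, 0.0, 0.11],"jaw":1},
{"offset":[-0.94, -0.16, 0.05],"angular":[0.0, 0.0, 0.12],"jaw":1},
{"offset":[-0.94, -0.15, 0.06],"angular":[0.0, 0.0, 0.11],"jaw":1},
{"offset":[-0.94, -0.14, 0.05],"angular":[0.0, 0.0, 0.12],"jaw":1},
{"offset":[-0.94, -0.13, 0.06],"angular":[0.0, 0.0, 0.11],"jaw":1},
{"offset":[-0.94, -0.13, 0.05],"angular":[0.0, 0.0, 0.12],"jaw":1},
{"offset":[-0.94, -0.12, 0.06],"angular":[0.0, 0.01, 0.11],"jaw":1},
{"offset":[-0.95, -0.11, 0.05],"angular":[0.0, 0.0, 0.12],"jaw":1},
{"offset":[-0.94, -0.09, 0.05],"angular":[0.0, 0.01, 0.11],"jaw":1},
```

View pics/w_fix.png

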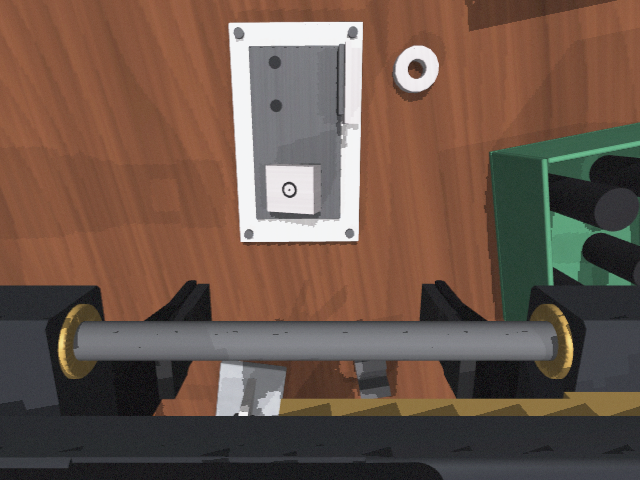

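The view shows the fixture with corners at about (229,23), (362,23), (358,241) and (241,241). The ring is at (289,189) and the fence/tab around (345,80), with the bearing at (415,69). Next is the rack, computing the fixture points on the way.

Emit:
servo_tool --plan '[{"offset":[-0.92,-0.25,0.05],"angular":[0,0,0.12],"jaw":1},{"offset":[-0.92,-0.24,0.05],"angular":[0,0,0.12],"jaw":1},{"offset":[-0.92,-0.23,0.05],"angular":[0,0,0.12],"jaw":1},{"offset":[-0.92,-0.22,0.05],"angular":[0,0,0.12],"jaw":1},{"offset":[-0.93,-0.21,0.05],"angular":[0,0,0.12],"jaw":1},{"offset":[-0.93,-0.2,0.05],"angular":[0,0,0.12],"jaw":1},{"offset":[-0.93,-0.19,0.05],"angular":[0,0,0.12],"jaw":1},{"offset":[-0.93,-0.19,0.05],"angular":[0,0,0.12],"jaw":1},{"offset":[-0.93,-0.18,0.05],"angular":[0,0,0.12],"jaw":1},{"offset":[-0.94,-0.17,0.05],"angular":[0,0,0.12],"jaw":1},{"offset":[-0.94,-0.16,0.05],"angular":[0,0,0.12],"jaw":1},{"offset":[-0.94,-0.15,0.05],"angular":[0,0,0.12],"jaw":1}]'

```text
time_s: 4.92
tool_pos: [466.8, -292.2, 307.2]
ee_rot: [0.0, 0.805, 0.593, 0.0]
wrist_force: [1.0, 0.3, -0.6]
grip_width: 86.7
finger_force: 0.0
```

Emit:
servo_tool --plan '[{"offset":[-0.94,-0.14,0.05],"angular":[0,0,0.12],"jaw":1},{"offset":[-0.94,-0.13,0.05],"angular":[0,0,0.12],"jaw":1},{"offset":[-0.94,-0.12,0.05],"angular":[0,0,0.12],"jaw":1},{"offset":[-0.94,-0.12,0.05],"angular":[0,0,0.12],"jaw":1},{"offset":[-0.94,-0.11,0.05],"angular":[0,0,0.12],"jaw":1},{"offset":[0,0,0],"angular":[0,0,0],"jaw":1},{"offset":[0,0,0],"angular":[0,0,0],"jaw":1}]'

```text
time_s: 5.5
tool_pos: [425.4, -377.2, 302.2]
ee_rot: [-0.0, 0.82, 0.573, -0.0]
wrist_force: [-0.7, 0.3, -0.4]
grip_width: 86.8
finger_force: 0.0
```

```bash
python3 snap.py w_rack; python3 - <<'E'
from h import *
import pickle
c=cam('wrist',pickle.load(open('pics/w_fix.pkl','rb')))
P=onplane(c,[(229,23),(362,23),(358,241),(241,241)],15);print(P.round(1).tolist(),P.mean(0).round(1))
print('sides',[np.linalg.norm(P[i]-P[i-1]).round(1) for i in range(4)],[np.degrees(np.arctan2(*(P[a]-P[b])[[1,0]])).round(1) for a,b in((1,0),(2,3),(0,3),(1,2))])
ring=onplane(c,(289,189),49);print('ring',ring)
g=cv2.imread('pics/w_fix.png')[20:150,310:375];i=np.zeros((0,0))
w=cv2.imread('pics/w_rack.png')[0:330,120:520]
cv2.imwrite('pics/m2.png',np.vstack([cv2.resize(w,(600,495))[:330],]) if 0 else np.hstack([cv2.resize(g,None,fx=4,fy=4,interpolation=2),cv2.resize(w,(535,520*1)[:2] if 0 else (540,520))]))
E
```

```text
5.5 [ 425.42540542 -377.20096605  302.20391858] [-0.01  0.21  0.77  1.55 -0.15  1.44  0.42]
[[519.1, 90.8, 15.0], [644.8, 66.3, 15.0], [605.0, -147.6, 15.0], [478.9, -122.9, 15.0]] [561.9 -28.3  15. ]
sides [np.float64(217.5), np.float64(128.1), np.float64(217.5), np.float64(128.5)] [np.float64(-11.1), np.float64(-11.1), np.float64(79.3), np.float64(79.4)]
ring [[545.49752602 -72.61962347  49.        ]]
```

View pics/m2.png

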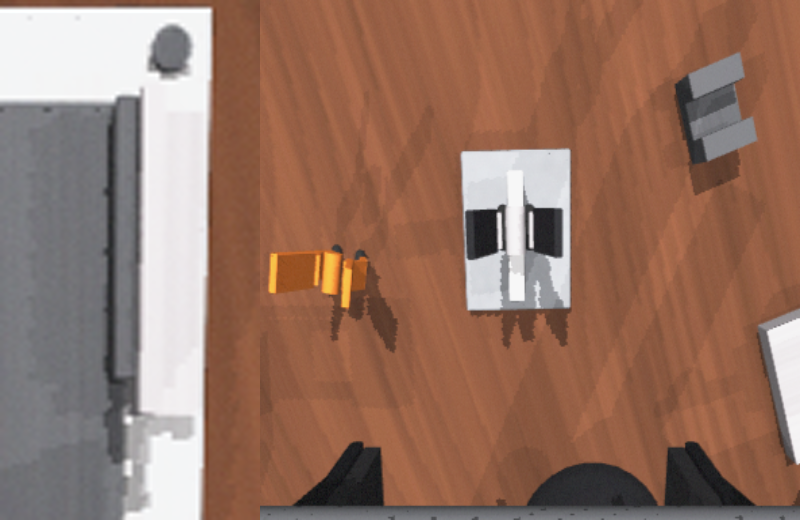

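The left crop shows the tab top (grey) at crop x 116–140, y 97–350, which is image (339–345, 44–108), with the white fence to its right. The right crop shows the clamp on the strip with handle tops at crop x 467/562, y 233, which is image (308.5,148). The orange one is clearly apart at (300,270).

```bash
python3 - <<'E'
from h import *
import pickle
cf=cam('wrist',pickle.load(open('pics/w_fix.pkl','rb')));cr=cam('wrist',pickle.load(open('pics/w_rack.pkl','rb')))
a=np.radians(-10.8);F=np.array([[np.cos(a),np.sin(a)],[-np.sin(a),np.cos(a)]]);C=np.array([562,-28.4])
P=onplane(cf,[(339,44),(345,44),(345,108),(350,41),(339,108)],60);print('tab/fence',P.round(1).tolist(),'\n fix frame',((P[:,:2]-C)@F.T).round(1).tolist())
rg=onplane(cf,(289,189),49);print('ring fix',(rg[:,:2]-C)@F.T)
h=onplane(cr,[(274,148),(344,148),(308.5,148)],136.5);print('handles',h.round(1).tolist(),np.linalg.norm(h[0]-h[1]))
st=onplane(cr,[(309,108),(310.5,190)],75);print('strip',st.round(1).tolist(),st.mean(0).round(1),np.linalg.norm(st[0]-st[1]),np.degrees(np.arctan2(*(st[0]-st[1])[[1,0]]))-90)
ft=onplane(cr,[(120+(x-260)/1.35,y/1.576) for x,y in((461,152),(570,149),(570,309),(468,309))],12);print('foot',ft.mean(0).round(1),[np.linalg.norm(ft[i]-ft[i-1]).round(1) for i in range(4)],np.degrees(np.arctan2(*(ft[0]-ft[3])[[1,0]]))-90)
# same strip / clamp seen from top cam as cross-check
E
```

```text
tab/fence [[616.0, 45.0, 60.0], [621.1, 44.0, 60.0], [611.8, -8.7, 60.0], [625.8, 45.5, 60.0], [606.5, -7.7, 60.0]] 
 fix frame [[39.3, 82.2], [44.5, 82.2], [45.3, 28.7], [48.9, 84.6], [39.8, 28.7]]
ring fix [[ -7.92423862 -46.52862764]]
handles [[417.2, -314.0, 136.5], [464.2, -331.2, 136.5], [440.4, -322.4, 136.5]] 50.06641616431419
strip [[450.3, -294.2, 75.0], [427.6, -359.2, 75.0]] [ 438.9 -326.7   75. ] 68.87565364439331 -19.23508319115362
foot [ 438.8 -327.2   12. ] [np.float64(97.6), np.float64(78.6), np.float64(99.4), np.float64(78.1)] -18.608387748624068
```

Sizes match: strip 69 mm, handles 50 mm, foot 98x78, tab 60 long. The clamp is at (440.4,-322.4) with yaw -19.3. The joint line's middle is fixture (45,51), world (615.8,13.3) with yaw -10.8.

```bash
python3 plan.py 440.4 -322.4 185 -19.3
```

```text
[ 426.4 -376.1  302.2] -20.0
7 rows
{"offset":[0.39, -0.04, 0.84],"angular":[0.0, 0.0, -0.02],"jaw":1},
{"offset":[0.4, -0.04, 0.84],"angular":[0.0, 0.0, -0.02],"jaw":1},
{"offset":[0.39, -0.03, 0.84],"angular":[0.0, 0.0, -0.02],"jaw":1},
{"offset":[0.4, -0.04, 0.83],"angular":[0.0, 0.0, -0.02],"jaw":1},
{"offset":[0.39, -0.03, 0.84],"angular":[0.0, 0.0, -0.02],"jaw":1},
{"offset":[0.4, -0.03, 0.83],"angular":[0.0, 0.0, -0.03],"jaw":1},
{"offset":[0.39, -0.04, 0.84],"angular":[0.0, 0.0, -0.02],"jaw":1},
```

Emit:
servo_tool --plan '[{"offset":[0.4,-0.04,0.84],"angular":[0,0,-0.02],"jaw":1},{"offset":[0.4,-0.04,0.84],"angular":[0,0,-0.02],"jaw":1},{"offset":[0.4,-0.04,0.84],"angular":[0,0,-0.02],"jaw":1},{"offset":[0.4,-0.04,0.84],"angular":[0,0,-0.02],"jaw":1},{"offset":[0.4,-0.03,0.84],"angular":[0,0,-0.02],"jaw":1},{"offset":[0.4,-0.03,0.84],"angular":[0,0,-0.02],"jaw":1},{"offset":[0.4,-0.03,0.84],"angular":[0,0,-0.02],"jaw":1},{"offset":[0,0,0],"angular":[0,0,0],"jaw":1},{"offset":[0,0,0],"angular":[0,0,0],"jaw":1}]'

```text
time_s: 6.3
tool_pos: [441.2, -320.3, 184.5]
ee_rot: [-0.001, 0.815, 0.579, -0.0]
wrist_force: [-0.4, -0.2, 0.6]
grip_width: 86.7
finger_force: 0.0
```

```bash
python3 plan.py 440.4 -322.4 128.5 -19.3
```

```text
[ 441.2 -320.3  184.5] -19.2
3 rows
{"offset":[-0.04, -0.0, 0.93],"angular":[0.0, 0.0, 0.01],"jaw":1},
{"offset":[-0.04, -0.0, 0.94],"angular":[-0.01, 0.0, 0.01],"jaw":1},
{"offset":[-0.03, -0.0, 0.93],"angular":[0.0, -0.01, 0.01],"jaw":1},
```

Emit:
servo_tool --plan '[{"offset":[-0.04,0,0.7],"angular":[0,0,0],"jaw":1},{"offset":[-0.04,0,0.7],"angular":[0,0,0],"jaw":1},{"offset":[-0.02,0,0.7],"angular":[0,0,0],"jaw":1},{"offset":[0,0,0.7],"angular":[0,0,0],"jaw":1},{"offset":[0,0,0],"angular":[0,0,0],"jaw":1},{"offset":[0,0,0],"angular":[0,0,0],"jaw":-0.4},{"offset":[0,0,0],"angular":[0,0,0],"jaw":-0.5},{"offset":[0,0,0],"angular":[0,0,0],"jaw":-0.6},{"offset":[0,0,0],"angular":[0,0,0],"jaw":-0.6},{"offset":[0,0,0],"angular":[0,0,0],"jaw":-0.6},{"offset":[0,0,0],"angular":[0,0,0],"jaw":-0.6}]' --grip_force 40

```text
time_s: 7.22
tool_pos: [440.5, -323.3, 129.0]
ee_rot: [0.0, 0.816, 0.579, 0.0]
wrist_force: [0.3, -0.2, 1.1]
grip_width: 54.7
finger_force: 0.0
```

Emit:
servo_tool --plan '[{"offset":[0,0,0],"angular":[0,0,0],"jaw":-1},{"offset":[0,0,0],"angular":[0,0,0],"jaw":-1},{"offset":[0,0,0],"angular":[0,0,0],"jaw":-1},{"offset":[0,0,0],"angular":[0,0,0],"jaw":-1},{"offset":[0,0,0],"angular":[0,0,0],"jaw":-1},{"offset":[0,0,0],"angular":[0,0,0],"jaw":-1},{"offset":[0,0,0],"angular":[0,0,0],"jaw":-1},{"offset":[0,0,0],"angular":[0,0,0],"jaw":-1}]'

```text
time_s: 7.88
tool_pos: [440.3, -323.2, 128.6]
ee_rot: [-0.0, 0.816, 0.579, 0.0]
wrist_force: [-0.2, -0.1, -1.6]
grip_width: 27.4
finger_force: 40.0
```

Emit:
servo_tool --plan '[{"offset":[0,0,-0.5],"angular":[0,0,0],"jaw":-1},{"offset":[0,0,-1],"angular":[0,0,0],"jaw":-1},{"offset":[0,0,-1],"angular":[0,0,0],"jaw":-1},{"offset":[0,0,-1],"angular":[0,0,0],"jaw":-1},{"offset":[0,0,-1],"angular":[0,0,0],"jaw":-1},{"offset":[0,0,0],"angular":[0,0,0],"jaw":-1},{"offset":[0,0,0],"angular":[0,0,0],"jaw":-1}]'

```text
time_s: 8.47
tool_pos: [440.8, -323.6, 220.0]
ee_rot: [0.001, 0.816, 0.579, 0.001]
wrist_force: [0.6, -0.1, -0.3]
grip_width: 27.0
finger_force: 40.0
```

```bash
python3 plan.py 615.8 13.3 190 -10.8 -1; python3 -c "
from h import *
cv2.imwrite('pics/s1.png',r.read_camera('scene')[:,:,::-1][60:240,120:360])"
```

```text
[ 440.8 -323.6  220. ] -19.3
20 rows
{"offset":[0.94, 0.13, 0.08],"angular":[0.0, 0.0, -0.09],"jaw":-1},
{"offset":[0.94, 0.14, 0.08],"angular":[0.0, 0.0, -0.09],"jaw":-1},
{"offset":[0.94, 0.15, 0.08],"angular":[0.0, 0.0, -0.09],"jaw":-1},
{"offset":[0.94, 0.15, 0.07],"angular":[0.0, 0.0, -0.09],"jaw":-1},
{"offset":[0.93, 0.16, 0.08],"angular":[0.0, 0.0, -0.09],"jaw":-1},
{"offset":[0.93, 0.17, 0.07],"angular":[0.0, 0.0, -0.09],"jaw":-1},
{"offset":[0.93, 0.18, 0.08],"angular":[0.0, 0.0, -0.09],"jaw":-1},
{"offset":[0.93, 0.18, 0.07],"angular":[0.0, 0.0, -0.09],"jaw":-1},
{"offset":[0.93, 0.19, 0.08],"angular":[0.0, 0.0, -0.09],"jaw":-1},
{"offset":[0.93, 0.19, 0.07],"angular":[0.0, 0.0, -0.1],"jaw":-1},
{"offset":[0.93, 0.2, 0.08],"angular":[0.0, 0.0, -0.09],"jaw":-1},
{"offset":[0.93, 0.21, 0.07],"angular":[0.0, 0.0, -0.1],"jaw":-1},
{"offset":[0.92, 0.22, 0.08],"angular":[0.0, 0.0, -0.09],"jaw":-1},
{"offset":[0.92, 0.22, 0.07],"angular":[0.0, 0.0, -0.1],"jaw":-1},
{"offset":[0.92, 0.23, 0.08],"angular":[0.01, 0.0, -0.09],"jaw":-1},
{"offset":[0.92, 0.24, 0.07],"angular":[0.0, 0.0, -0.1],"jaw":-1},
{"offset":[0.92, 0.25, 0.08],"angular":[0.01, 0.0, -0.09],"jaw":-1},
{"offset":[0.92, 0.25, 0.07],"angular":[0.0, 0.0, -0.1],"jaw":-1},
{"offset":[0.91, 0.26, 0.07],"angular":[0.01, 0.0, -0.09],"jaw":-1},
{"offset":[0.91, 0.26, 0.08],"angular":[0.0, 0.0, -0.1],"jaw":-1},
```

View pics/s1.png

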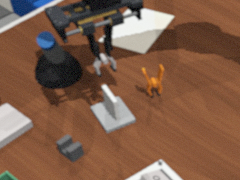

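The crop shows the clamp lifted in the fingers, jaws open at (105,65), and the strip empty at (112,105).

Emit:
servo_tool --plan '[{"offset":[0.94,0.13,0.08],"angular":[0,0,-0.09],"jaw":-1},{"offset":[0.94,0.14,0.08],"angular":[0,0,-0.09],"jaw":-1},{"offset":[0.94,0.15,0.08],"angular":[0,0,-0.09],"jaw":-1},{"offset":[0.94,0.15,0.08],"angular":[0,0,-0.09],"jaw":-1},{"offset":[0.93,0.16,0.08],"angular":[0,0,-0.09],"jaw":-1},{"offset":[0.93,0.17,0.08],"angular":[0,0,-0.09],"jaw":-1},{"offset":[0.93,0.18,0.08],"angular":[0,0,-0.09],"jaw":-1},{"offset":[0.93,0.18,0.08],"angular":[0,0,-0.09],"jaw":-1},{"offset":[0.93,0.19,0.08],"angular":[0,0,-0.09],"jaw":-1},{"offset":[0.93,0.19,0.07],"angular":[0,0,-0.1],"jaw":-1},{"offset":[0.93,0.2,0.07],"angular":[0,0,-0.1],"jaw":-1},{"offset":[0.93,0.21,0.07],"angular":[0,0,-0.1],"jaw":-1}]'

```text
time_s: 9.52
tool_pos: [545.5, -119.6, 199.5]
ee_rot: [-0.0, 0.789, 0.614, -0.0]
wrist_force: [0.4, 0.3, -0.4]
grip_width: 27.3
finger_force: 40.0
```

Emit:
servo_tool --plan '[{"offset":[0.92,0.22,0.07],"angular":[0,0,-0.1],"jaw":-1},{"offset":[0.92,0.22,0.07],"angular":[0,0,-0.1],"jaw":-1},{"offset":[0.92,0.23,0.07],"angular":[0,0,-0.1],"jaw":-1},{"offset":[0.92,0.24,0.07],"angular":[0,0,-0.1],"jaw":-1},{"offset":[0.92,0.25,0.07],"angular":[0,0,-0.1],"jaw":-1},{"offset":[0.92,0.25,0.07],"angular":[0,0,-0.1],"jaw":-1},{"offset":[0.91,0.26,0.07],"angular":[0,0,-0.1],"jaw":-1},{"offset":[0.91,0.26,0.07],"angular":[0,0,-0.1],"jaw":-1},{"offset":[0,0,0],"angular":[0,0,0],"jaw":-1},{"offset":[0,0,0],"angular":[0,0,0],"jaw":-1}]'

```text
time_s: 10.35
tool_pos: [615.3, 15.6, 188.3]
ee_rot: [-0.0, 0.768, 0.64, -0.0]
wrist_force: [0.2, -0.5, -0.5]
grip_width: 27.4
finger_force: 40.0
```

```bash
python3 plan.py 615.8 13.3 138 -10.8 -1;python3 -c "
from h import *
s=r.sense();print(s['tool_pos'],s['joint_positions'])
a=cv2.resize(r.read_camera('scene')[170:330,200:370],None,fx=3.5,fy=3.5)
cv2.imwrite('pics/s2.png',a[:,:,::-1])"
```

```text
[615.3  15.6 188.3] -10.4
3 rows
{"offset":[-0.04, 0.02, 0.84],"angular":[0.0, 0.0, 0.03],"jaw":-1},
{"offset":[-0.03, 0.01, 0.84],"angular":[0.0, 0.0, 0.03],"jaw":-1},
{"offset":[-0.04, 0.02, 0.84],"angular":[-0.01, 0.0, 0.03],"jaw":-1},
[615.30414896  15.64078941 188.33292046] [-0.47895895  0.36442959  0.48121572  1.58149202 -0.17518283  1.23946064
 -0.14910653]
```

View pics/s2.png

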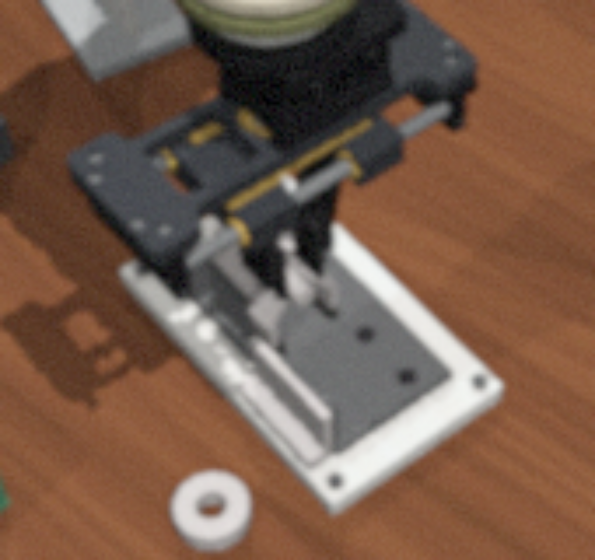

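The crop shows the clamp with its open jaws, tips at about (265,315) and (335,300), above the fence/tab edge at (290,370). Descend in two steps, watching the force.

Emit:
servo_tool --plan '[{"offset":[-0.04,0.02,0.84],"angular":[0,0,0.03],"jaw":-1},{"offset":[-0.04,0.02,0.84],"angular":[0,0,0.03],"jaw":-1},{"offset":[-0.02,0,0.84],"angular":[0,0,0.03],"jaw":-1},{"offset":[0,0,0.3],"angular":[0,0,0],"jaw":-1},{"offset":[0,0,0],"angular":[0,0,0],"jaw":-1}]'

```text
time_s: 10.82
tool_pos: [614.3, 10.9, 131.1]
ee_rot: [-0.001, 0.772, 0.636, -0.001]
wrist_force: [-0.2, 0.5, -1.6]
grip_width: 27.5
finger_force: 40.0
```

Emit:
servo_tool --plan '[{"offset":[0,0,0.3],"angular":[0,0,0],"jaw":-1},{"offset":[0,0,0.3],"angular":[0,0,0],"jaw":-1},{"offset":[0,0,0],"angular":[0,0,0],"jaw":-1}]'

```text
time_s: 11.07
tool_pos: [615.1, 11.8, 119.9]
ee_rot: [-0.0, 0.771, 0.636, -0.0]
wrist_force: [0.2, 0.3, -0.1]
grip_width: 27.5
finger_force: 40.0
```

```bash
python3 -c "
from h import *
p,t=r.sense(),cam('top');print(p['tool_pos'],p['wrist_force'],p['time_s'])
a=cv2.resize(r.read_camera('scene')[230:330,220:350],None,fx=4,fy=4,interpolation=2)
cv2.imwrite('pics/s3.png',a[:,:,::-1])"
```

```text
[615.05022083  11.77928669 119.90899966] [ 0.24527292  0.32112132 -0.13825807] 11.0667
```

View pics/s3.png

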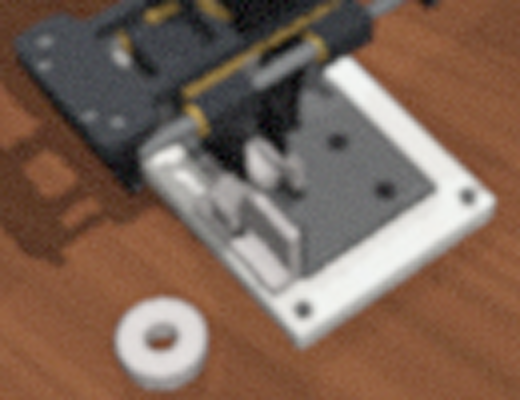

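The jaws straddle the edge, with one roller on each side of the plates at (225,200) and (290,190). I lower the last 6 mm and release.

Emit:
servo_tool --plan '[{"offset":[0,0,0.3],"angular":[0,0,0],"jaw":-1},{"offset":[0,0,0],"angular":[0,0,0],"jaw":-1},{"offset":[0,0,0],"angular":[0,0,0],"jaw":-0.2},{"offset":[0,0,0],"angular":[0,0,0],"jaw":0},{"offset":[0,0,0],"angular":[0,0,0],"jaw":0.2},{"offset":[0,0,0],"angular":[0,0,0],"jaw":0.4},{"offset":[0,0,0],"angular":[0,0,0],"jaw":0.6},{"offset":[0,0,0],"angular":[0,0,0],"jaw":0.8},{"offset":[0,0,0],"angular":[0,0,0],"jaw":1},{"offset":[0,0,0],"angular":[0,0,0],"jaw":1},{"offset":[0,0,0],"angular":[0,0,0],"jaw":1},{"offset":[0,0,0],"angular":[0,0,0],"jaw":1}]'

```text
time_s: 12.12
tool_pos: [615.3, 11.8, 114.5]
ee_rot: [-0.0, 0.771, 0.636, 0.0]
wrist_force: [-0.5, 0.6, 0.7]
grip_width: 83.5
finger_force: 0.0
```

Emit:
servo_tool --plan '[{"offset":[0,0,0],"angular":[0,0,0],"jaw":1},{"offset":[0,0,0],"angular":[0,0,0],"jaw":1},{"offset":[0,0,-0.5],"angular":[0,0,0],"jaw":1},{"offset":[0,0,-1],"angular":[0,0,0],"jaw":1},{"offset":[0,0,-1],"angular":[0,0,0],"jaw":1},{"offset":[0,0,-1],"angular":[0,0,0],"jaw":1},{"offset":[0,0,-1],"angular":[0,0,0],"jaw":1},{"offset":[0,0,-1],"angular":[0,0,0],"jaw":1},{"offset":[0,0,-1],"angular":[0,0,0],"jaw":1},{"offset":[0,0,-1],"angular":[0,0,0],"jaw":1},{"offset":[0,0,0],"angular":[0,0,0],"jaw":1}]'

```text
time_s: 13.03
tool_pos: [616.8, 11.5, 269.6]
ee_rot: [0.002, 0.771, 0.636, 0.003]
wrist_force: [-0.1, -0.9, -0.5]
grip_width: 86.4
finger_force: 0.0
```

```bash
python3 plan.py 441 212 280 -40
```

```text
[616.8  11.5 269.6] -11.0
14 rows
{"offset":[0.58, -0.75, -0.04],"angular":[0.0, 0.0, 0.45],"jaw":1},
{"offset":[0.56, -0.77, -0.04],"angular":[0.01, 0.0, 0.45],"jaw":1},
{"offset":[0.53, -0.79, -0.04],"angular":[0.0, 0.0, 0.45],"jaw":1},
{"offset":[0.5, -0.81, -0.04],"angular":[0.0, 0.0, 0.45],"jaw":1},
{"offset":[0.47, -0.83, -0.04],"angular":[0.01, 0.0, 0.45],"jaw":1},
{"offset":[0.44, -0.85, -0.04],"angular":[0.0, -0.01, 0.45],"jaw":1},
{"offset":[0.41, -0.86, -0.04],"angular":[0.01, 0.0, 0.45],"jaw":1},
{"offset":[0.38, -0.87, -0.04],"angular":[0.0, -0.01, 0.45],"jaw":1},
{"offset":[0.34, -0.89, -0.04],"angular":[0.01, 0.0, 0.46],"jaw":1},
{"offset":[0.31, -0.9, -0.04],"angular":[0.0, -0.01, 0.45],"jaw":1},
{"offset":[0.28, -0.91, -0.04],"angular":[0.01, 0.0, 0.46],"jaw":1},
{"offset":[0.25, -0.92, -0.04],"angular":[0.0, -0.01, 0.45],"jaw":1},
{"offset":[0.21, -0.93, -0.03],"angular":[0.01, 0.0, 0.46],"jaw":1},
{"offset":[0.18, -0.93, -0.04],"angular":[0.0, -0.01, 0.45],"jaw":1},
```

Emit:
servo_tool --plan '[{"offset":[0.58,-0.75,-0.04],"angular":[0,0,0.45],"jaw":1},{"offset":[0.56,-0.77,-0.04],"angular":[0,0,0.45],"jaw":1},{"offset":[0.53,-0.79,-0.04],"angular":[0,0,0.45],"jaw":1},{"offset":[0.5,-0.81,-0.04],"angular":[0,0,0.45],"jaw":1},{"offset":[0.47,-0.83,-0.04],"angular":[0,0,0.45],"jaw":1},{"offset":[0.44,-0.85,-0.04],"angular":[0,0,0.45],"jaw":1},{"offset":[0.41,-0.86,-0.04],"angular":[0,0,0.45],"jaw":1},{"offset":[0.38,-0.87,-0.04],"angular":[0,0,0.45],"jaw":1},{"offset":[0.34,-0.89,-0.04],"angular":[0,0,0.45],"jaw":1},{"offset":[0.31,-0.9,-0.04],"angular":[0,0,0.45],"jaw":1},{"offset":[0.28,-0.91,-0.04],"angular":[0,0,0.45],"jaw":1},{"offset":[0.25,-0.92,-0.04],"angular":[0,0,0.45],"jaw":1}]'

```text
time_s: 14.03
tool_pos: [463.9, 184.0, 274.5]
ee_rot: [-0.0, 0.89, 0.455, 0.0]
wrist_force: [-0.0, 1.1, 0.0]
grip_width: 86.9
finger_force: 0.0
```

Emit:
servo_tool --plan '[{"offset":[0.21,-0.93,-0.04],"angular":[0,0,0.45],"jaw":1},{"offset":[0.18,-0.93,-0.04],"angular":[0,0,0.45],"jaw":1},{"offset":[0,0,0],"angular":[0,0,0],"jaw":1},{"offset":[0,0,0],"angular":[0,0,0],"jaw":1}]'

```text
time_s: 14.37
tool_pos: [439.1, 212.6, 276.0]
ee_rot: [-0.0, 0.905, 0.425, 0.0]
wrist_force: [1.1, -0.8, -0.3]
grip_width: 87.1
finger_force: 0.0
```

```bash
python3 snap.py w_pr; python3 - <<'E'
from h import *
t=r.read_camera('top')[:,:,::-1];cv2.imwrite('pics/top2.png',t);s=r.read_camera('scene')[:,:,::-1];cv2.imwrite('pics/scene2.png',s)
w=cv2.imread('pics/w_pr.png')
f=lambda im,x,y,ww,h,W,H:cv2.resize(im[y:y+h,x:x+ww],(W,H),interpolation=2)
cv2.imwrite('pics/m3.png',np.hstack([np.vstack([f(t,290,180,133,100,400,300),f(s,220,210,133,100,400,300)]),f(w,180,0,213,320,400,600)]))
E
```

```text
14.3667 [439.08331641 212.58898175 276.02337439] [-0.87 -0.    0.33  1.77  0.    1.37 -1.24]
```

View pics/m3.png

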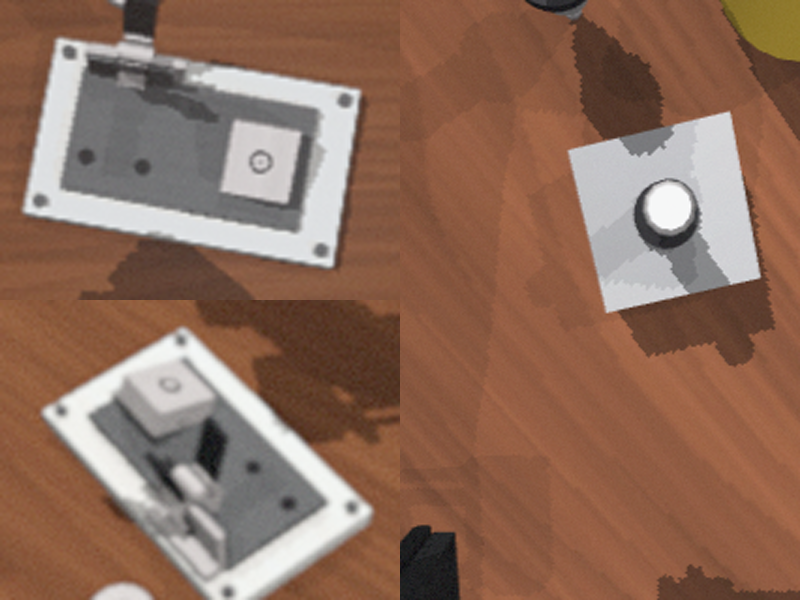

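The left crops show the clamp standing on the fence/tab edge, with the ring in the top view at (376.8,233.7). The right crop shows the probe end at (323,109) in the block, almost upright below the camera.

```bash
python3 - <<'E'
from h import *
import pickle
c=cam('wrist',pickle.load(open('pics/w_pr.pkl','rb')))
u=lambda x,y:(180+(x-400)*.5325,y*.5333)
b=onplane(c,[u(569,150),u(731,113),u(760,278),u(607,313)],62);print('block',b.mean(0).round(1))
print('top',onplane(c,u(669,205),146),'collar',onplane(c,u(667,214),68))
t=cam('top');s=cam('scene');print('ring top',onplane(t,(376.8,233.7),49))
us=(220+170*133/400,210+84/3);print('ring tri',tri(t,(376.8,233.7),s,us).round(1))
E
python3 plan.py 493 273 190 -40
```

```text
block [495. 271.  62.]
top [[495.26421003 272.13339795 146.        ]] collar [[495.37071306 271.39494054  68.        ]]
ring top [[546.08783411 -75.18990174  49.        ]]
ring tri [545.6 -73.7  45.6]
[440.1 211.2 275.8] -39.9
7 rows
{"offset":[0.58, 0.01, 0.61],"angular":[0.0, 0.0, 0.0],"jaw":1},
{"offset":[0.58, 0.01, 0.61],"angular":[0.0, 0.0, 0.0],"jaw":1},
{"offset":[0.58, 0.01, 0.61],"angular":[0.0, 0.0, 0.0],"jaw":1},
{"offset":[0.58, 0.0, 0.61],"angular":[0.0, 0.0, 0.01],"jaw":1},
{"offset":[0.58, 0.01, 0.62],"angular":[0.0, 0.0, 0.0],"jaw":1},
{"offset":[0.58, 0.0, 0.61],"angular":[0.0, 0.0, 0.01],"jaw":1},
{"offset":[0.59, 0.0, 0.62],"angular":[0.0, 0.0, 0.0],"jaw":1},
```

Emit:
servo_tool --plan '[{"offset":[0.59,0.02,0.61],"angular":[0,0,0],"jaw":1},{"offset":[0.59,0.02,0.61],"angular":[0,0,0],"jaw":1},{"offset":[0.59,0.02,0.61],"angular":[0,0,0],"jaw":1},{"offset":[0.59,0.02,0.61],"angular":[0,0,0],"jaw":1},{"offset":[0.59,0.02,0.61],"angular":[0,0,0],"jaw":1},{"offset":[0.59,0.02,0.61],"angular":[0,0,0],"jaw":1},{"offset":[0.59,0.02,0.61],"angular":[0,0,0],"jaw":1},{"offset":[0,0,0],"angular":[0,0,0],"jaw":1},{"offset":[0,0,0],"angular":[0,0,0],"jaw":1}]'

```text
time_s: 15.27
tool_pos: [494.7, 272.8, 189.6]
ee_rot: [0.001, 0.906, 0.424, -0.001]
wrist_force: [0.4, -0.5, -0.2]
grip_width: 86.9
finger_force: 0.0
```

```bash
python3 - <<'E'
from h import *
P=[]
for i in range(4):
    s=r.sense();P.append(s['tool_pos']);r.read_camera('top')
print(np.array(P).round(1),s['time_s'])
E
python3 plan.py 494.5 272 107 -40
```

```text
[[494.7 272.8 189.6]
 [494.9 272.7 190.5]
 [494.9 272.9 191. ]
 [494.9 273.1 191.2]] 15.4167
[494.8 273.2 191.3] -39.9
5 rows
{"offset":[-0.01, 0.01, 0.84],"angular":[0.0, 0.0, 0.01],"jaw":1},
{"offset":[-0.01, 0.0, 0.84],"angular":[0.0, 0.0, 0.0],"jaw":1},
{"offset":[-0.01, 0.01, 0.84],"angular":[0.0, -0.01, 0.01],"jaw":1},
{"offset":[-0.02, 0.0, 0.85],"angular":[0.0, 0.0, 0.0],"jaw":1},
{"offset":[-0.01, 0.01, 0.84],"angular":[0.0, -0.01, 0.01],"jaw":1},
```

Emit:
servo_tool --plan '[{"offset":[-0.01,0,0.84],"angular":[0,0,0],"jaw":1},{"offset":[-0.01,0,0.84],"angular":[0,0,0],"jaw":1},{"offset":[-0.01,0,0.84],"angular":[0,0,0],"jaw":1},{"offset":[-0.01,0,0.84],"angular":[0,0,0],"jaw":1},{"offset":[-0.01,0,0.84],"angular":[0,0,0],"jaw":0.4},{"offset":[0,0,0],"angular":[0,0,0],"jaw":0},{"offset":[0,0,0],"angular":[0,0,0],"jaw":-0.4},{"offset":[0,0,0],"angular":[0,0,0],"jaw":-0.4},{"offset":[0,0,0],"angular":[0,0,0],"jaw":-0.4},{"offset":[0,0,0],"angular":[0,0,0],"jaw":-0.4},{"offset":[0,0,0],"angular":[0,0,0],"jaw":-0.5},{"offset":[0,0,0],"angular":[0,0,0],"jaw":-0.5}]' --grip_force 60

```text
time_s: 16.47
tool_pos: [494.0, 273.2, 106.7]
ee_rot: [-0.0, 0.906, 0.424, 0.0]
wrist_force: [0.5, -0.1, 0.2]
grip_width: 41.7
finger_force: 0.0
```

Emit:
servo_tool --plan '[{"offset":[0,0,0],"angular":[0,0,0],"jaw":-1},{"offset":[0,0,0],"angular":[0,0,0],"jaw":-1},{"offset":[0,0,0],"angular":[0,0,0],"jaw":-1},{"offset":[0,0,0],"angular":[0,0,0],"jaw":-1},{"offset":[0,0,0],"angular":[0,0,0],"jaw":-1},{"offset":[0,0,0],"angular":[0,0,0],"jaw":-1},{"offset":[0,0,0],"angular":[0,0,0],"jaw":-1}]'

```text
time_s: 17.05
tool_pos: [493.9, 272.9, 106.2]
ee_rot: [0.0, 0.906, 0.424, -0.0]
wrist_force: [0.2, 0.2, -1.0]
grip_width: 17.2
finger_force: 60.0
```

```bash
python3 -c "
from h import *
s=r.sense();print(s['tool_pos'],s['wrist_force'],s['moment'],s['joint_positions'])"
```

```text
[493.8800656  272.93391645 106.17854728] [ 0.15686515  0.20319005 -0.9846196 ] [-0.09965529 -0.01904882  0.01165383] [-0.85181968  0.31966298  0.31376913  1.79682107 -0.1125138   1.04256274
 -1.19137904]
```

Gripped (17.2 mm). Lift out, then plan to the pre-press pose on the pad normal.

Emit:
servo_tool --plan '[{"offset":[0,0,-0.5],"angular":[0,0,0],"jaw":-1},{"offset":[0,0,-0.8],"angular":[0,0,0],"jaw":-1},{"offset":[0,0,-0.8],"angular":[0,0,0],"jaw":-1},{"offset":[0,0,-0.8],"angular":[0,0,0],"jaw":-1},{"offset":[0,0,-0.8],"angular":[0,0,0],"jaw":-1},{"offset":[0,0,-0.8],"angular":[0,0,0],"jaw":-1},{"offset":[0,0,-0.8],"angular":[0,0,0],"jaw":-1},{"offset":[0,0,-0.5],"angular":[0,0,0],"jaw":-1}]'

```text
time_s: 17.72
tool_pos: [494.2, 273.2, 224.6]
ee_rot: [-0.0, 0.906, 0.424, 0.001]
wrist_force: [0.7, 0.6, -0.8]
grip_width: 17.0
finger_force: 60.0
```

```bash
cat >pad.py <<'E'
import sys
from plan import *
a=np.radians(-10.8);xb=np.array([np.cos(a),np.sin(a),0]);yb=np.array([-np.sin(a),np.cos(a),0])
n=np.cos(np.radians(20))*np.array([0,0,1])-np.sin(np.radians(20))*xb
TQ=R.from_matrix(np.c_[np.cross(np.cross(-n,yb),-n),np.cross(-n,yb),-n])
if __name__=='__main__':
    ring=np.array([float(v) for v in sys.argv[1:4]]);h=float(sys.argv[4])
    s,Q,p=pose();print(p.round(1),(ring+h*n).round(1),TQ.as_matrix().round(2).tolist(),s['wrist_force'].round(2))
    rows(p,Q,ring+h*n,TQ,jaw=-1)
E
python3 pad.py 545.8 -74 49 140
```

```text
[494.2 273.2 224.6] [498.8 -65.  180.6] [[0.19, 0.92, 0.34], [0.98, -0.18, -0.06], [0.0, 0.34, -0.94]] [ 0.69  0.63 -0.81]
18 rows
{"offset":[-0.71, 0.61, 0.12],"angular":[-0.24, 0.06, -0.35],"jaw":-1},
{"offset":[-0.73, 0.59, 0.13],"angular":[-0.24, 0.06, -0.35],"jaw":-1},
{"offset":[-0.75, 0.57, 0.14],"angular":[-0.24, 0.06, -0.35],"jaw":-1},
{"offset":[-0.76, 0.54, 0.14],"angular":[-0.24, 0.06, -0.35],"jaw":-1},
{"offset":[-0.78, 0.52, 0.15],"angular":[-0.24, 0.06, -0.35],"jaw":-1},
{"offset":[-0.79, 0.49, 0.16],"angular":[-0.24, 0.06, -0.35],"jaw":-1},
{"offset":[-0.81, 0.47, 0.16],"angular":[-0.23, 0.06, -0.35],"jaw":-1},
{"offset":[-0.82, 0.44, 0.17],"angular":[-0.24, 0.06, -0.35],"jaw":-1},
{"offset":[-0.84, 0.41, 0.17],"angular":[-0.23, 0.06, -0.35],"jaw":-1},
{"offset":[-0.85, 0.39, 0.17],"angular":[-0.24, 0.06, -0.35],"jaw":-1},
{"offset":[-0.86, 0.36, 0.18],"angular":[-0.23, 0.06, -0.35],"jaw":-1},
{"offset":[-0.87, 0.33, 0.18],"angular":[-0.24, 0.06, -0.35],"jaw":-1},
{"offset":[-0.88, 0.31, 0.18],"angular":[-0.23, 0.06, -0.35],"jaw":-1},
{"offset":[-0.89, 0.28, 0.18],"angular":[-0.24, 0.06, -0.34],"jaw":-1},
{"offset":[-0.89, 0.25, 0.18],"angular":[-0.24, 0.06, -0.35],"jaw":-1},
{"offset":[-0.9, 0.22, 0.18],"angular":[-0.23, 0.06, -0.34],"jaw":-1},
{"offset":[-0.91, 0.19, 0.18],"angular":[-0.24, 0.06, -0.35],"jaw":-1},
{"offset":[-0.92, 0.16, 0.18],"angular":[-0.23, 0.06, -0.34],"jaw":-1},
```

Emit:
servo_tool --plan '[{"offset":[-0.71,0.61,0.12],"angular":[-0.24,0.06,-0.35],"jaw":-1},{"offset":[-0.73,0.59,0.13],"angular":[-0.24,0.06,-0.35],"jaw":-1},{"offset":[-0.75,0.57,0.14],"angular":[-0.24,0.06,-0.35],"jaw":-1},{"offset":[-0.76,0.54,0.14],"angular":[-0.24,0.06,-0.35],"jaw":-1},{"offset":[-0.78,0.52,0.15],"angular":[-0.24,0.06,-0.35],"jaw":-1},{"offset":[-0.79,0.49,0.16],"angular":[-0.24,0.06,-0.35],"jaw":-1},{"offset":[-0.81,0.47,0.16],"angular":[-0.24,0.06,-0.35],"jaw":-1},{"offset":[-0.82,0.44,0.17],"angular":[-0.24,0.06,-0.35],"jaw":-1},{"offset":[-0.84,0.41,0.17],"angular":[-0.24,0.06,-0.35],"jaw":-1},{"offset":[-0.85,0.39,0.17],"angular":[-0.24,0.06,-0.35],"jaw":-1},{"offset":[-0.86,0.36,0.18],"angular":[-0.24,0.06,-0.35],"jaw":-1},{"offset":[-0.87,0.33,0.18],"angular":[-0.24,0.06,-0.35],"jaw":-1}]'

```text
time_s: 18.72
tool_pos: [496.7, 46.5, 193.2]
ee_rot: [0.092, 0.815, 0.567, 0.075]
wrist_force: [0.4, -0.3, -0.2]
grip_width: 17.1
finger_force: 60.0
```

Emit:
servo_tool --plan '[{"offset":[-0.88,0.31,0.18],"angular":[-0.24,0.06,-0.35],"jaw":-1},{"offset":[-0.89,0.28,0.18],"angular":[-0.24,0.06,-0.35],"jaw":-1},{"offset":[-0.89,0.25,0.18],"angular":[-0.24,0.06,-0.35],"jaw":-1},{"offset":[-0.9,0.22,0.18],"angular":[-0.24,0.06,-0.35],"jaw":-1},{"offset":[-0.91,0.19,0.18],"angular":[-0.22,0.06,-0.34],"jaw":-1},{"offset":[-0.92,0.16,0.18],"angular":[-0.22,0.06,-0.34],"jaw":-1},{"offset":[0,0,0],"angular":[0,0,0],"jaw":-1},{"offset":[0,0,0],"angular":[0,0,0],"jaw":-1},{"offset":[0,0,0],"angular":[0,0,0],"jaw":-1}]'

```text
time_s: 19.47
tool_pos: [498.5, -64.8, 179.2]
ee_rot: [0.134, 0.759, 0.628, 0.11]
wrist_force: [0.1, -0.3, -2.3]
grip_width: 16.9
finger_force: 60.0
```

```bash
python3 pad.py 545.8 -74 49 111; python3 - <<'E'
from h import *
import pickle
s,Q,p=pose();tip=p+Q.apply([0,0,101])
t=r.read_camera('top')[:,:,::-1].copy();c=r.read_camera('scene')[:,:,::-1].copy()
cv2.imwrite('pics/top3.png',t);cv2.imwrite('pics/scene3.png',c)
T,S=proj(cam('top'),tip)[0],proj(cam('scene'),tip)[0];print('tip',tip.round(1),T.round(1),S.round(1))
# probe axis points expected: tip+0, tip+ up to TCP
for k in(16,56,101):print(k,proj(cam('scene'),p+Q.apply([0,0,101-k])).round(1),proj(cam('top'),p+Q.apply([0,0,101-k])).round(1))
f=lambda im,x,y:cv2.resize(im[y:y+75,x:x+100],(400,600),interpolation=2) if 0 else cv2.resize(im[y:y+100,x:x+66],(400,600),interpolation=2)
x1,y1=int(T[0])-33,int(T[1])-50;x2,y2=int(S[0])-33,int(S[1])-50;print(x1,y1,x2,y2)
cv2.imwrite('pics/m4.png',np.hstack([f(t,x1,y1),f(c,x2,y2)]))
E
```

```text
[498.5 -64.8 179.2] [508.5 -66.9 153.3] [[0.19, 0.92, 0.34], [0.98, -0.18, -0.06], [0.0, 0.34, -0.94]] [ 0.12 -0.35 -2.25]
2 rows
{"offset":[-0.0, 0.02, 0.7],"angular":[0.0, 0.01, 0.01],"jaw":-1},
{"offset":[-0.01, 0.02, 0.69],"angular":[0.0, 0.01, 0.0],"jaw":-1},
tip [532.4 -71.5  84.3] [376.5 236.8] [279.6 223.1]
16 [[281.3 217.2]] [[376.6 237.9]]
56 [[285.9 201.9]] [[376.9 240.9]]
101 [[291.3 183.7]] [[377.4 244.6]]
343 186 246 173
```

View pics/m4.png

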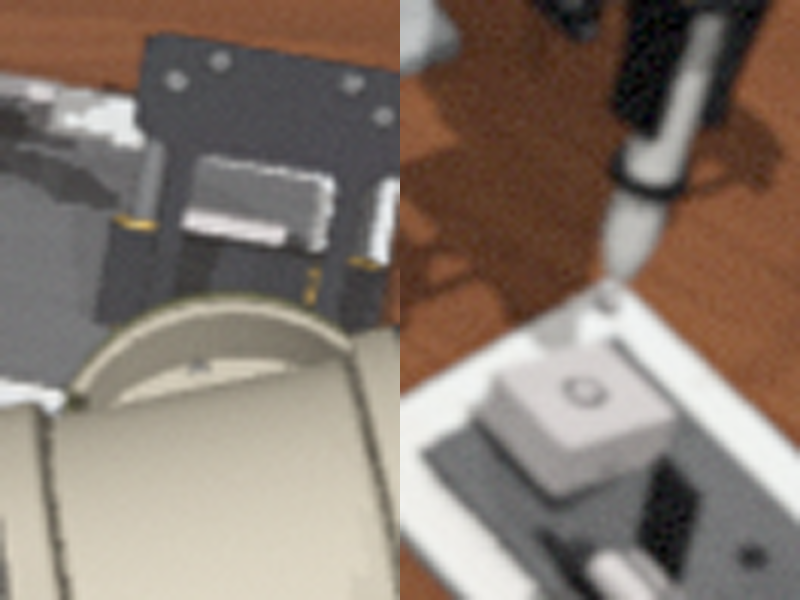

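In the scene crop the probe is held straight along the tool axis. Its nose end is at (625,275), which is image (283,219), above the ring at (276.5,238). The top view is blocked by the arm. The wrist camera should see tip and ring together, so I compare there.

Emit:
servo_tool --plan '[{"offset":[0,0.02,0.7],"angular":[0,0,0],"jaw":-1},{"offset":[0,0.02,0.65],"angular":[0,0,0],"jaw":-1},{"offset":[0,0,0],"angular":[0,0,0],"jaw":-1},{"offset":[0,0,0],"angular":[0,0,0],"jaw":-1}]'

```text
time_s: 19.9
tool_pos: [508.0, -66.9, 153.5]
ee_rot: [0.134, 0.758, 0.628, 0.109]
wrist_force: [0.5, 0.4, -1.0]
grip_width: 16.8
finger_force: 60.0
```

```bash
python3 snap.py w_tip; python3 - <<'E'
from h import *
import pickle
st=pickle.load(open('pics/w_tip.pkl','rb'));c=cam('wrist',st);s,Q,p=pose()
print('pred ring',proj(c,[545.8,-74,49]).round(1),'tip',proj(c,p+Q.apply([0,0,101])).round(1),'nose',proj(c,p+Q.apply([0,0,85])).round(1),'collar',proj(c,p+Q.apply([0,0,42])).round(1))
print('pred ring scene',proj(cam('scene'),[545.8,-74,49]).round(1), 'obs 276.5 238.2')
w=cv2.imread('pics/w_tip.png')[200:320,235:395];cv2.imwrite('pics/m5.png',cv2.resize(w,None,fx=5,fy=5,interpolation=2))
E
```

```text
19.9 [507.98586806 -66.85159136 153.51438472] [-0.65 -0.13  0.62  2.18  0.22  0.74 -0.35]
pred ring [[316.5 243.9]] tip [[316.5 249.2]] nose [[316.6 257.1]] collar [[316.7 284.5]]
pred ring scene [[275.3 236.8]] obs 276.5 238.2
```

View pics/m5.png

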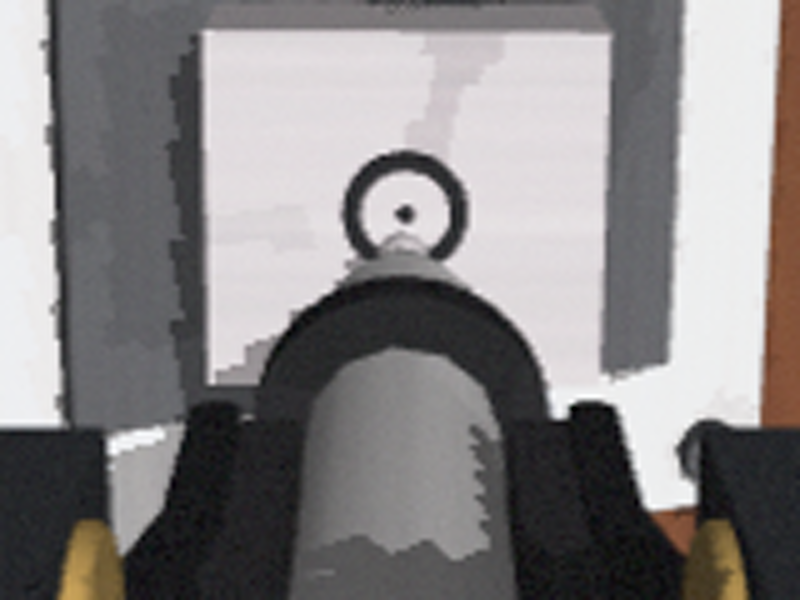

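The wrist crop shows the ring centre at (404,212), which is image (315.8,242.4), and the ball tip at about (404,245), aligned laterally. Against the predictions, the tip needs +1.4 mm along tool x. I correct that, take a force baseline, and advance to near contact.

Emit:
servo_tool --plan '[{"offset":[0.07,0,0.2],"angular":[0,0,0],"jaw":-1},{"offset":[0,0,0],"angular":[0,0,0],"jaw":-1},{"offset":[0,0,0],"angular":[0,0,0],"jaw":-1}]'

```text
time_s: 20.2
tool_pos: [510.0, -66.0, 150.3]
ee_rot: [0.135, 0.758, 0.628, 0.11]
wrist_force: [-0.8, -0.5, -1.9]
grip_width: 16.9
finger_force: 60.0
```

```bash
cat >f.py <<'E'
from h import *
from pad import n,TQ
F=[];P=[]
for i in range(12):
    r.read_camera('scene');s,Q,p=pose();F.append(s['wrist_force']);P.append(p)
F=np.array(F);P=np.mean(P,0);print(s['time_s'],'F.n',(F@n).mean().round(2),'+-',((F@n).std()/12**.5).round(2),'h over ring',((P-np.array([545.8,-74,49]))@n).round(2),'tilt err deg',np.degrees((Q.inv()*TQ).as_rotvec()).round(2),F.mean(0).round(2))
E
python3 f.py
```

```text
20.8 F.n -1.39 +- 0.16 h over ring 107.66 tilt err deg [0.01 0.13 0.08] [ 0.14 -0.05 -1.42]
```

Emit:
servo_tool --plan '[{"offset":[0,0,0.2],"angular":[0,0,0],"jaw":-1},{"offset":[0,0,0.1],"angular":[0,0,0],"jaw":-1},{"offset":[0,0,0],"angular":[0,0,0],"jaw":-1},{"offset":[0,0,0],"angular":[0,0,0],"jaw":-1}]'

```text
time_s: 21.13
tool_pos: [511.8, -66.7, 144.1]
ee_rot: [0.135, 0.759, 0.628, 0.109]
wrist_force: [-0.1, -0.1, -1.0]
grip_width: 16.6
finger_force: 60.0
```

```bash
python3 f.py
```

```text
21.7333 F.n -1.13 +- 0.17 h over ring 101.57 tilt err deg [0.01 0.13 0.08] [-0.07  0.04 -1.22]
```

Emit:
servo_tool --plan '[{"offset":[0,0,0.1],"angular":[0,0,0],"jaw":-1},{"offset":[0,0,0.05],"angular":[0,0,0],"jaw":-1},{"offset":[0,0,0],"angular":[0,0,0],"jaw":-1},{"offset":[0,0,0],"angular":[0,0,0],"jaw":-1}]'

```text
time_s: 22.07
tool_pos: [513.1, -66.7, 141.7]
ee_rot: [0.135, 0.758, 0.628, 0.11]
wrist_force: [-0.7, -0.4, 0.4]
grip_width: 16.8
finger_force: 60.0
```

```bash
python3 f.py
```

```text
22.6667 F.n 0.6 +- 0.16 h over ring 98.6 tilt err deg [0.02 0.13 0.08] [0.   0.09 0.64]
```

Contact: net about 2 N, so roughly 2 mm in. Advance 3 mm more.

Emit:
servo_tool --plan '[{"offset":[0,0,0.1],"angular":[0,0,0],"jaw":-1},{"offset":[0,0,0.05],"angular":[0,0,0],"jaw":-1},{"offset":[0,0,0],"angular":[0,0,0],"jaw":-1},{"offset":[0,0,0],"angular":[0,0,0],"jaw":-1}]'

```text
time_s: 23.0
tool_pos: [514.0, -67.0, 138.8]
ee_rot: [0.135, 0.758, 0.628, 0.11]
wrist_force: [0.6, 0.9, 2.4]
grip_width: 16.8
finger_force: 60.0
```

```bash
python3 f.py; python3 snap.py w_fin; python3 - <<'E'
from h import *
w=cv2.imread('pics/w_fin.png')[200:320,235:395];a=cv2.resize(w,(400,300),interpolation=2)
s=r.read_camera('scene')[:,:,::-1];cv2.imwrite('pics/scene4.png',s);b=cv2.resize(s[170:320,210:360],(400,400),interpolation=2)
cv2.imwrite('pics/m6.png',np.hstack([cv2.copyMakeBorder(a,0,100,0,0,0),b]))
E
```

```text
23.6 F.n 1.81 +- 0.12 h over ring 95.59 tilt err deg [0.02 0.13 0.08] [0.11 0.09 1.96]
23.6 [513.93913104 -66.9473988  138.83638121] [-0.65 -0.09  0.64  2.18  0.19  0.69 -0.32]
```

View pics/m6.png

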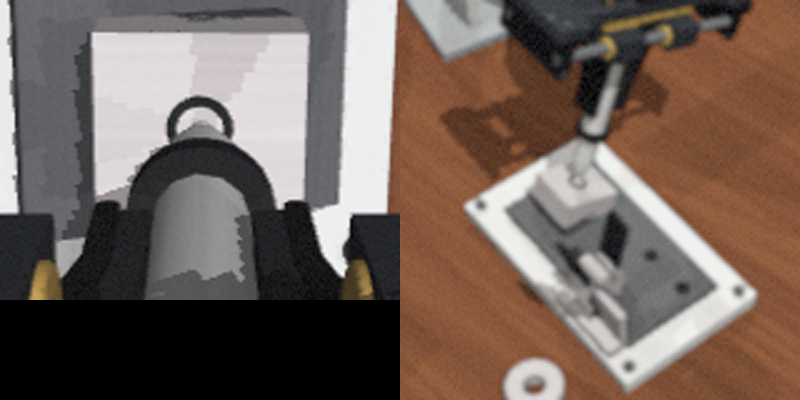

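```bash
python3 -c "
from cell import r
s=r.sense();print(s['time_s'],s['wrist_force'],s['grip_width'],r.job_done())"
```

```text
the job is handed in; nothing more can be done
23.7 [-0.54634027  0.84244069  2.09546087] 16.91103138149006 None
```

The job is handed in at 23.7 s: the clamp pinches the fence and tab, and the probe tip is held in the ring, square to within about 0.2° of the nominal 20° pad face, with the plunger about half in (net force about 3.2 N, roughly 4–5 mm); I viewed 13 pictures, over the limit of 10.

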